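# Slide the long card pack into the packing jig

## Task

Of the two thin black card packs lying flat on the packing bench, take the long oblong one: press down on its top and slide it along the bench into the open side of the three-sided aluminium jig, all the way up to the back rail, lying flat and square between the side rails. Keep it down on the bench, and leave the square pack and the thick boxed item where they are.

Things in the scene. Friction and masses are not known exactly. Their poses are not given: they have to be found in the camera images.
- long_pack: the pack to move: flat stiff black card pack, grey panel, pale hang slot near its +y end; loose, 110 mm along its x, 160 along its y, 4 thick, about 90 g. Origin: centre of its underside, z up. Either short end may go first. Its y starts within 0.25 rad of world y. Closed fingertips pressed on its middle with 5 to 20 N carry and turn it over the smooth bench; off its middle it tends to swing
- jig: fixed U of three aluminium rails, 12 mm high, 15 thick, on the bench (no floor of its own), open to its +y. Inside 154 mm wide (x -77 to 77) and 170 deep: back rail's face at y -85, mouth at y +85. Origin on the bench, middle of this inside. A pack right home has its centre at y -5. Its y is within 0.15 rad of world y
- square_pack: bystander: the same kind of flat black card pack but square, 95 x 95 mm, 4 thick, loose; origin: centre of its underside. It and the long pack lie side by side on the bench off the jig's open (+y) side, one nearer the robot, one farther; which is which varies
- boxed_item: bystander: thick black retail box, 70 x 150 mm, 45 high, loose, lying behind the jig's back rail; origin: centre of its underside

How it is judged:
By the outcome, as a careful person would: the job done as asked, in the order asked, and still so for the second after the job is handed in, with the robot touching nothing.
It also fails if it takes over 38 s, if anything falls off the work surface, if the arm or the gripper's body presses on something with over 40 N, if the wrist force passes 120 N, or if a joint passes its speed limit or range.

## Robot

A 6-joint arm with a two-finger parallel gripper is mounted at the origin on the work surface. World frame = base frame: x ahead of the robot, y to its left, z up, the work surface at z = 0. Lengths are in m, angles in rad, forces in N, time in s.
With the tool pointing down it reaches from about 0.375 to 0.9 m from the base axis. Payload 3.1 kg.
Tool frame: the origin (TCP) lies midway between the tips of the shut fingers; the grasp point (between the pads) lies 19 mm behind it; z points along the fingers, y is the direction in which the jaws open and shut (so a half turn about z gives the same grasp; the last joint's range is limited). The gripper opens to 87 mm and grips with 3 to 60 N. Pads are 19 mm wide; open, the fingers measure 117 mm over their backs; the gripper's body (75 mm by 190 mm) begins 51 mm behind the grasp point.
Start: joints at [0.952, 0.527, 1.433, -0, 1.181, -0.178], TCP at [0.267, 0.565, 0.223] pointing down, gripper open.
Joint ranges: [-3.08, 3.08], [-0.75, 2.2], [0.22, 2.44], [-1.43, 4.57], [0, 2.65], [-2.85, 2.85]. Speed limits (rad/s): [2.79, 2.79, 3.14, 3.14, 3.14, 3.14].

## Interface

Orientations are given as a unit quaternion [x, y, z, w].
In Python, from rig import robot gives the robot as it stands.
- The arm moves only by the tool move_arm, never from a script. Its argument "rows" is one flat list of numbers, 7 for each row, row after row: the shift along the world's x, y, z in mm, then the turn, a rotation vector about the world's x, y, z in rad, then the closure, from 0 (fully open) to 1 (shut). A call has 1 to 12 rows; each row shifts and turns the commanded pose from where the row before left it; what a row does not reach is not made up. A row lasts 1/10 s, in which the tool goes at most 50 mm and 8.59 degrees, less where a joint would pass 70% of its speed; a pose out of reach is approached as far as the arm can. A call with a gripper value outside its range is refused whole. The fingers move at their own pace and stop on an object; "grip_force" is the grip in N (left out, the last holds). Time passes only in rows, so rows that do not move let the fingers close. It gives the time, the measured TCP pose, the force and the opening at its end, in the units of the state.
- robot.get_obs(): the state, without advancing time (a new reading comes with each control period).
- robot.camera(name): name is "side" or "top" or "wrist"; returns a dict with "color" (400x640x3 uint8, red, green, blue), "z_map" (400x640 float32, m along the optical axis (not along the pixel's ray), 0 where there is no reading), "camera_matrix" (3x3 intrinsics, pixels), "R" (3x3) and "t" (3): a world point X has camera coordinates R X + t; the wrist camera has in their place "tool_from_camera" (4x4, takes a point from camera to tool coordinates, whose origin is the TCP and whose axes are the flange's). Camera axes: x right, y down, z forward; pixel columns grow to the right and rows downward; lengths in m; the calibration is good to about 2 mm. The wrist camera is an equidistant fisheye: a pixel r from the principal point sees the ray r / f radians off the axis. A picture is of the moment at which its call begins: read the wrist's pose just before it.
- robot.hand_in(): hands the job in, once; it reports no verdict.
Trained networks look in the newest picture that a camera, given by its name, has taken for a name from the list of things; names that differ only in an ending like _2 or _b are one class to them, and where a whole thing is asked for, a point or a joint stands for the part that bears it (a point fixed in the world has none). Each returns a list of dicts, best first, with "conf" (0 to 1); they miss things now and then, are a little off and sometimes report something else, mostly with a low value. They report only what shows in the picture. A call takes as long as a camera call.
- robot.search_frame(camera, thing): "at" ([column, row] in pixels, amid what is visible of it).
- robot.spot_point(camera, thing): "at" ([column, row] in pixels: a listed point, or the origin of a listed thing).
The state is a dict: "time": time; "q": joint angles; "joint_velocities": joint speeds; "joint_torque": joint torques, N m; "position": TCP position; "tool_rot": TCP orientation; "ft_force": force on the tool from outside, world axes, zero at the start; "moment": the same for the moment, N m; "grip_width": finger opening in m.
Only numpy, scipy, OpenCV 4.12 (cv2) and the standard library are available. Lean on these libraries where they do the work, as an engineer would, in place of code of your own. Each camera call takes 0.05 s, during which the arm holds its last target.

## Working session

There is one attempt and no reset: what is moved stays moved. The work goes in short steps, Python scripts to look and compute and a tool call to move; the robot and the scene stay as the last step left them, time stands still between calls to the robot, and variables do not carry over. Pictures are saved under pics/ and viewed, and the job is handed in when it is done.

Besides the shell and the picture viewer there is one more tool, called after "Emit:" by a JSON object that holds its "api" and its "payload". move_arm: Moves the arm, as the interface text tells. Its arguments: {"type":"object","properties":{"rows":{"type":"array","items":{"type":"number"}},"grip_force":{"type":"number"}},"required":["rows"]}

```bash
mkdir -p pics; cat > h.py <<'E'
import numpy as np, cv2
from rig import robot
def save(c,n): cv2.imwrite('pics/'+n,c['color'][:,:,::-1])
def pts(c,mask=None):
    z=c['z_map'];K=c['camera_matrix'];v,u=np.indices(z.shape)
    P=np.stack([(u-K[0,2])/K[0,0]*z,(v-K[1,2])/K[1,1]*z,z],-1)
    return (P-c['t'])@c['R']
def px(c,uv,zw=0.0):
    K=c['camera_matrix'];d=np.array([(uv[0]-K[0,2])/K[0,0],(uv[1]-K[1,2])/K[1,1],1.]);R=c['R'];o=-R.T@c['t'];d=R.T@d
    return o+d*(zw-o[2])/d[2]
E
python3 - <<'E'
from h import *
print(robot.get_obs())
for n in ['top','side']:
    c=robot.camera(n);save(c,n+'0.png');np.save(n+'0.npy',c,allow_pickle=True)
    print(n,c['camera_matrix'],c['R'],c['t'])
    for t in ['long_pack','jig','square_pack','boxed_item']:
        for f in (robot.search_frame,robot.spot_point):
            r=f(n,t); print(n,t,f.__name__,[(x['at'],round(x['conf'],2),px(c,x['at'],0.004).round(3)) for x in r[:2]])
E
```

```text
{'time': 0.0, 'q': array([ 9.51483382e-01,  5.28439826e-01,  1.43387673e+00, -1.51927824e-07,
        1.18137444e+00, -1.78468694e-01]), 'joint_velocities': array([-1.04418079e-03,  1.87119754e-04, -7.71922224e-05,  1.10119131e-03,
       -8.58238804e-04, -4.55137778e-04]), 'joint_torque': array([ 5.38171607e-04, -4.40034628e+01, -1.76594728e+01,  6.32765167e-02,
        5.83184778e-02, -1.65400597e-04]), 'position': array([0.26622531, 0.56467678, 0.22159593]), 'tool_rot': array([ 2.18641406e-01,  9.75804711e-01, -9.66833525e-04, -4.07430932e-04]), 'ft_force': array([ 0.07286742, -0.38363733, -0.28585869]), 'moment': array([ 0.01256959,  0.02169862, -0.01542123]), 'grip_width': 0.0866561393777709}
top [[412.30244604   0.         319.87956577]
 [  0.         412.30244604 197.18936558]
 [  0.           0.           1.        ]] [[-0.02004744 -0.99978935 -0.00440059]
 [-0.98873093  0.02047842 -0.14829627]
 [ 0.14835514  0.00137804 -0.98893319]] [-0.08299137  0.54685467  0.89792949]
top long_pack call [([176.2, 161.3], 0.67, array([0.645, 0.249, 0.004]))]
top long_pack call [([177.6, 157
[... 579 characters left out ...]
2 -0.86293255]
 [ 0.30817737  0.80608311 -0.50522939]] [-0.56957539  0.1072724   1.01066636]
side long_pack call [([292.4, 163.3], 0.96, array([0.641, 0.231, 0.004]))]
side long_pack call [([290.9, 161.0], 0.97, array([0.642, 0.247, 0.004])), ([331.9, 346.3], 0.45, array([ 0.484, -0.426,  0.004]))]
side jig call [([359.8, 284.7], 0.97, array([ 0.592, -0.301,  0.004]))]
side jig call []
side square_pack call [([228.3, 169.6], 0.65, array([0.469, 0.252, 0.004]))]
side square_pack call [([233.6, 172.9], 0.77, array([0.478, 0.228, 0.004]))]
side boxed_item call [([334.3, 341.3], 0.61, array([ 0.492, -0.417,  0.004]))]
side boxed_item call [([331.9, 347.1], 0.79, array([ 0.483, -0.427,  0.004]))]
```

View pics/top0.png

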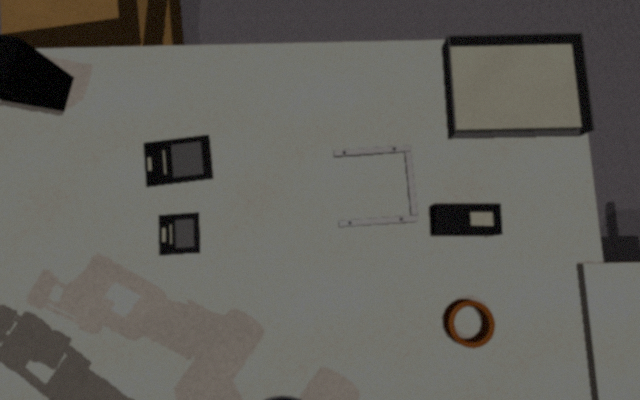

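View pics/side0.png

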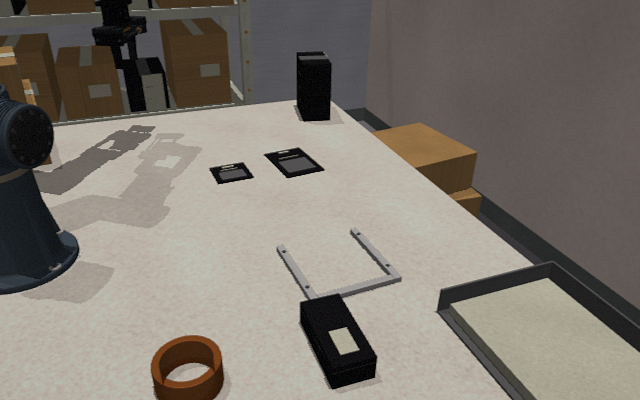

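The top view shows the long pack at about (178,161), the square pack at (179,234), the jig open to the left at about (375,187), and the box at (465,219). Next I'll rectify the views to fit the poses.

```bash
cat >> h.py <<'E'
def proj(c,X):
    p=np.asarray(X)@c['R'].T+c['t'];K=c['camera_matrix'];q=p@K.T
    return q[...,:2]/q[...,2:]
def rect(c,x0,x1,y0,y1,z,s=1500): # image: col ~ -y, row ~ -x ; s px per m
    W=int((y1-y0)*s);H=int((x1-x0)*s)
    w=np.array([[x1,y1,z],[x1,y0,z],[x0,y0,z],[x0,y1,z]])
    d=np.float32([[0,0],[W,0],[W,H],[0,H]])
    M=cv2.getPerspectiveTransform(np.float32(proj(c,w)),d)
    return cv2.warpPerspective(c['color'],M,(W,H),flags=cv2.INTER_CUBIC)
def packfit(c,z=0.004,box=(0.40,0.78,0.12,0.38),thr=55,s=1500,n=None):
    x0,x1,y0,y1=box
    im=rect(c,*box,z,s);g=cv2.cvtColor(im,cv2.COLOR_RGB2GRAY)
    m=(g<thr).astype(np.uint8)
    cs,_=cv2.findContours(m,cv2.RETR_EXTERNAL,cv2.CHAIN_APPROX_NONE)
    if n: cv2.imwrite('pics/'+n,im[:,:,::-1])
    out=[]
    for k in cs:
        if cv2.contourArea(k)<3000: continue
        (u,v),(a,b),ang=cv2.minAreaRect(k)
        bx=cv2.boxPoints(((u,v),(a,b),ang))
        wc=np.array([[x1-q[1]/s,y1-q[0]/s] for q in bx])
        e=[wc[1]-wc[0],wc[2]-wc[1]]
        e=max(e,key=lambda d:abs(d[1])); e=e*np.sign(e[1])
        yaw=np.arctan2(-e[0],e[1])
        out.append((np.round([x1-v/s,y1-u/s],4),np.round([a/s,b/s],3),round(float(yaw),3)))
    return out
E
python3 - <<'E'
from h import *
for n,t in [('top',40),('top',50),('side',45),('side',60)]:
    c=np.load(n+'0.npy',allow_pickle=True).item()
    print(n,t,packfit(c,thr=t,n=n+'_packs.png'))
    im=rect(c,0.42,0.75,-0.40,-0.08,0.012,1500);cv2.imwrite('pics/%s_jig.png'%n,im[:,:,::-1])
E
python3 -c "
import cv2,numpy as np
a=cv2.imread('pics/top_jig.png');b=cv2.imread('pics/side_jig.png');a=cv2.convertScaleAbs(a,alpha=1.5);cv2.imwrite('pics/jigs.png',np.hstack([a,b])[:, :]);print(a.shape)
c=cv2.imread('pics/top_packs.png');d=cv2.imread('pics/side_packs.png');cv2.imwrite('pics/packs.png',np.hstack([c,d]))"
```

```text
top 40 [(array([0.4716, 0.2372]), array([0.09 , 0.091]), 0.046), (array([0.6474, 0.2455]), array([0.106, 0.155]), 0.109)]
top 50 [(array([0.4719, 0.2372]), array([0.092, 0.093]), 0.045), (array([0.6473, 0.2456]), array([0.107, 0.157]), 0.111)]
side 45 [(array([0.4711, 0.2313]), array([0.094, 0.098]), 0.06), (array([0.6465, 0.2398]), array([0.109, 0.161]), 0.103)]
side 60 [(array([0.471 , 0.2322]), array([0.094, 0.099]), 0.053), (array([0.6465, 0.2402]), array([0.11 , 0.163]), 0.104)]
(495, 480, 3)
```

View pics/jigs.png

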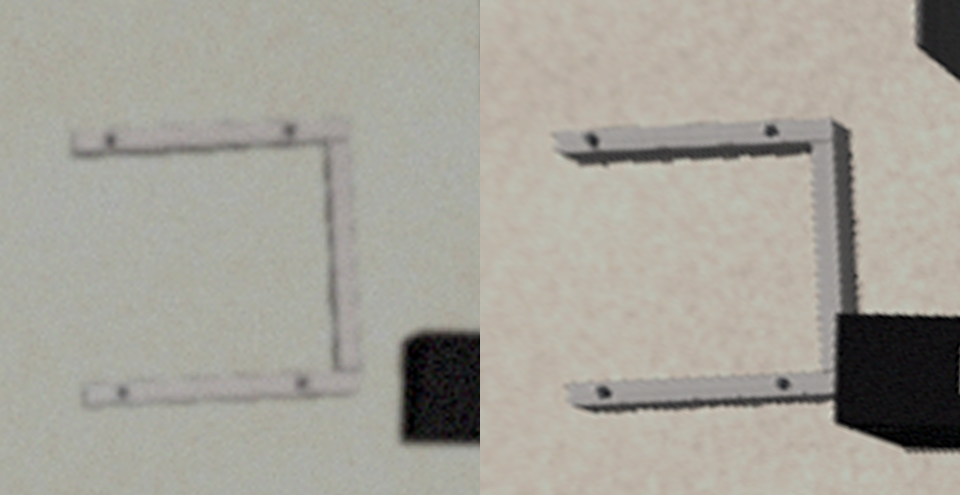

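View pics/packs.png

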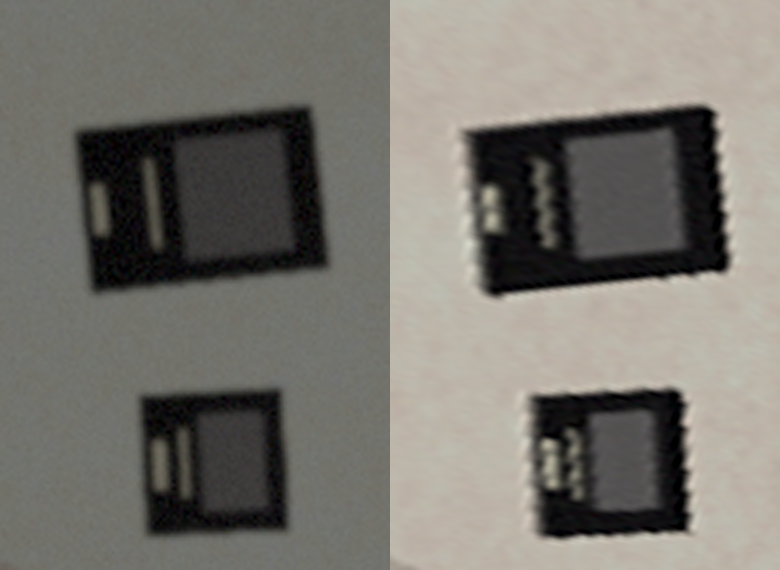

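Pack centre is about (0.647, 0.2445) with yaw 0.107. From the screw holes and the back rail edge, which agree in both views, the jig origin is about (0.575, -0.2185) with yaw 0.049. Home for the pack is therefore about (0.575, -0.2235), with a turn of about -0.058. Now moving over the pack with the fingers shut.

Emit:
{"api": "move_arm", "payload": {"rows": [10, -8, -3, 0, 0, 0, 1, 20, -17, -8, 0, 0, 0, 1, 30, -25, -12, 0, 0, 0, 1, 32, -27, -14, 0, 0, 0, 1, 32, -27, -14, 0, 0, 0, 1, 32, -27, -14, 0, 0, 0, 1, 32, -27, -14, 0, 0, 0, 1, 32, -27, -14, 0, 0, 0, 1, 32, -27, -14, 0, 0, 0, 1, 32, -27, -14, 0, 0, 0, 1, 32, -27, -14, 0, 0, 0, 1, 30, -25, -14, 0, 0, 0, 1], "grip_force": 20}}

```text
time: 2.1
position: [0.6144, 0.2717, 0.0728]
tool_rot: [0.219, 0.976, -0.0, 0.0]
ft_force: [0.5, 0.9, -0.0]
grip_width: 0.0029
```

Emit:
{"api": "move_arm", "payload": {"rows": [16, -14, -20, 0, 0, 0, 1, 12, -10, -20, 0, 0, 0, 1, 5, -3, -15, 0, 0, 0, 1, 0, 0, -6, 0, 0, 0, 1, 0, 0, 0, 0, 0, 0, 1]}}

```text
time: 2.6
position: [0.6441, 0.2473, 0.0113]
tool_rot: [0.218, 0.976, -0.001, -0.001]
ft_force: [0.8, 0.1, 0.1]
grip_width: 0.0005
```

```bash
python3 - <<'E'
from h import *
o=robot.get_obs();print(o['time'],o['position'],o['ft_force'])
c=robot.camera('side');save(c,'side1.png')
im=rect(c,0.53,0.76,0.12,0.36,0.004,2500);cv2.imwrite('pics/side1r.png',im[:,:,::-1])
E
```

```text
2.6 [0.64410065 0.24729774 0.01133012] [0.77315121 0.1271181  0.14709227]
```

View pics/side1r.png

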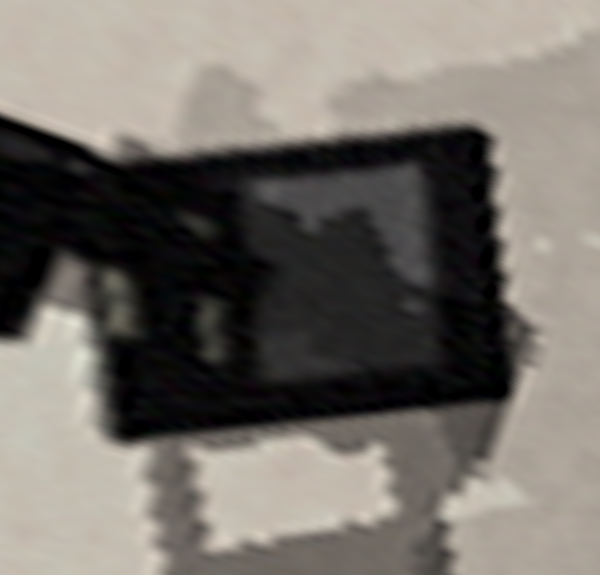

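The rectified side view shows the shut fingertips near the middle of the pack, at about (270,285) and just above it. I'll trim by +3/-3 mm and press gently.

Emit:
{"api": "move_arm", "payload": {"rows": [2, -2, -4, 0, 0, 0, 1, 1, -1, -2, 0, 0, 0, 1, 0, 0, -1, 0, 0, 0, 1, 0, 0, -1, 0, 0, 0, 1, 0, 0, 0, 0, 0, 0, 1]}}

```text
time: 3.15
position: [0.6485, 0.2444, 0.0047]
tool_rot: [0.219, 0.976, 0.0, -0.0]
ft_force: [0.5, -0.3, 0.5]
grip_width: 0.0004
```

Emit:
{"api": "move_arm", "payload": {"rows": [0, 0, -1, 0, 0, 0, 1, 0, 0, 0, 0, 0, 0, 1]}}

```text
time: 3.35
position: [0.6487, 0.2444, 0.0045]
tool_rot: [0.219, 0.976, 0.0, 0.0]
ft_force: [-2.1, -0.1, 5.6]
grip_width: 0.0002
```

Emit:
{"api": "move_arm", "payload": {"rows": [0, 0, -1, 0, 0, 0, 1, 0, 0, 0, 0, 0, 0, 1]}}

```text
time: 3.55
position: [0.6489, 0.2444, 0.0045]
tool_rot: [0.219, 0.976, 0.0, 0.0]
ft_force: [-1.4, -0.4, 9.1]
grip_width: 0.0006
```

Emit:
{"api": "move_arm", "payload": {"rows": [-1, -3, -0.5, 0, 0, 0, 1, -2, -6, 0, 0, 0, -0.003, 1, -3, -9, 0, 0, 0, -0.004, 1, -3, -10, 0, 0, 0, -0.004, 1, -3, -10, 0, 0, 0, -0.004, 1, -3, -10, 0, 0, 0, -0.004, 1, -3, -10, 0, 0, 0, -0.004, 1, -3, -10, 0, 0, 0, -0.004, 1, -3, -10, 0, 0, 0, -0.003, 1, -3, -10, 0, 0, 0, 0, 1, -2, -8, 0, 0, 0, 0, 1, -1, -4, 0, 0, 0, 0, 1]}}

```text
time: 4.75
position: [0.6214, 0.1444, 0.0044]
tool_rot: [0.234, 0.972, 0.001, 0.003]
ft_force: [0.9, 2.8, 9.0]
grip_width: 0.0004
```

```bash
python3 - <<'E'
from h import *
o=robot.get_obs();print(o['time'],o['position'],o['ft_force'])
for n,t in [('side',45),('top',45)]:
    c=robot.camera(n)
    print(n,packfit(c,box=(0.40,0.78,-0.1,0.38),thr=t,n=n+'2r.png'))
print(robot.get_obs()['position'])
E
python3 -c "
import cv2,numpy as np
a=cv2.imread('pics/side2r.png');b=cv2.imread('pics/top2r.png');cv2.imwrite('pics/two2.png',cv2.resize(np.hstack([a,b]),None,fx=.55,fy=.55));print(a.shape)"
```

```text
4.75 [0.6214042  0.1444438  0.00444204] [0.91828896 2.77121563 8.95291729]
side [(array([0.4712, 0.2328]), array([0.094, 0.098]), 0.046), (array([0.6411, 0.2247]), array([0.359, 0.15 ]), -0.249)]
top [(array([0.602, 0.221]), array([0.356, 0.318]), 0.0)]
[0.62126386 0.14398174 0.00446044]
(570, 720, 3)
```

View pics/two2.png

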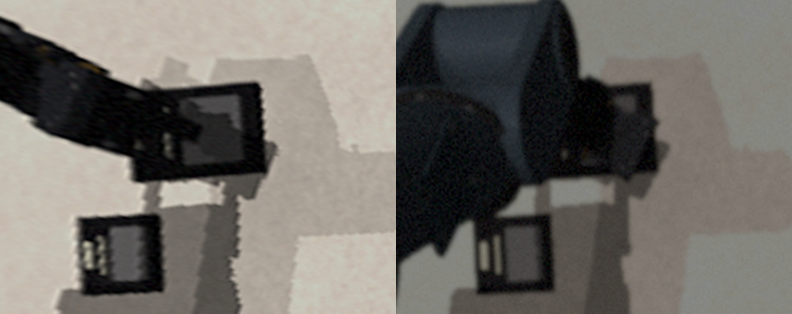

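The pack travels with the fingertips and is squaring up. The square pack hasn't moved and is clear. Continuing.

Emit:
{"api": "move_arm", "payload": {"rows": [-1, -4, -0.3, 0, 0, 0, 1, -2, -8, 0, 0, 0, -0.003, 1, -4, -12, 0, 0, 0, -0.003, 1, -4, -12, 0, 0, 0, -0.003, 1, -4, -12, 0, 0, 0, -0.003, 1, -4, -12, 0, 0, 0, -0.003, 1, -4, -12, 0, 0, 0, -0.003, 1, -4, -12, 0, 0, 0, -0.003, 1, -4, -12, 0, 0, 0, -0.002, 1, -4, -12, 0, 0, 0, 0, 1, -3, -8, 0, 0, 0, 0, 1, -1, -4, 0, 0, 0, 0, 1]}}

```text
time: 6.05
position: [0.5828, 0.0239, 0.0044]
tool_rot: [0.245, 0.969, 0.001, 0.004]
ft_force: [1.3, 3.7, 12.7]
grip_width: 0.0007
```

```bash
python3 - <<'E'
from h import *
c=robot.camera('side');o=robot.get_obs();print(o['time'],o['position'],o['ft_force'])
im=rect(c,0.44,0.74,-0.34,0.16,0.004,1500);cv2.imwrite('pics/side3r.png',im[:,:,::-1])
E
```

```text
6.1 [0.58264507 0.02345239 0.00440513] [ 0.93004959  0.58671502 13.40630473]
```

View pics/side3r.png

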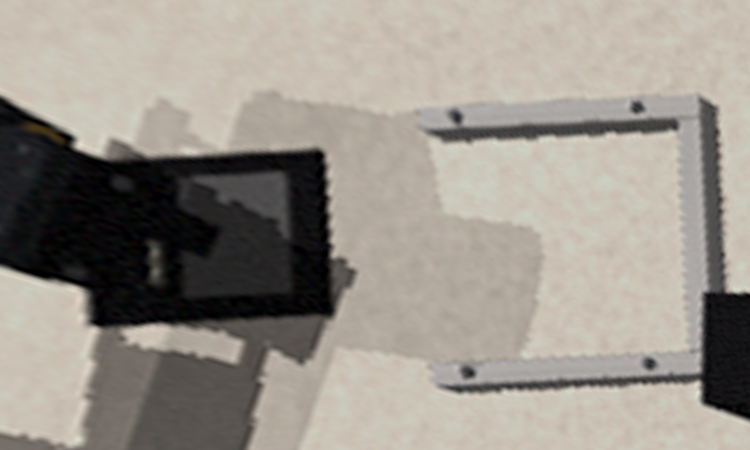

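The pack is square to the jig: its bottom edge runs (93,326) to (330,315), parallel to the rails. It needs about 16 mm less x before it enters the mouth at column 430.

Emit:
{"api": "move_arm", "payload": {"rows": [-1, -4, 0, 0, 0, 0, 1, -2, -8, 0, 0, 0, 0, 1, -3, -11, 0, 0, 0, 0, 1, -4, -12, 0, 0, 0, 0, 1, -3, -12, 0, 0, 0, 0, 1, -3, -12, 0, 0, 0, 0, 1, 0, -12, 0, 0, 0, 0, 1, 0.5, -12, 0, 0, 0, 0, 1, 0.5, -12, 0, 0, 0, 0, 1, 0.5, -10, 0, 0, 0, 0, 1, 0.5, -7, 0, 0, 0, 0, 1, 0, -3, 0, 0, 0, 0, 1]}}

```text
time: 7.3
position: [0.568, -0.0913, 0.0044]
tool_rot: [0.245, 0.969, 0.0, 0.003]
ft_force: [0.2, 4.4, 14.6]
grip_width: 0.0003
```

```bash
python3 - <<'E'
from h import *
c=robot.camera('side');o=robot.get_obs();print(o['time'],o['position'],o['ft_force'])
im=rect(c,0.44,0.74,-0.34,0.16,0.004,1500);cv2.imwrite('pics/side4r.png',im[:,:,::-1])
E
```

```text
7.35 [ 0.56801752 -0.09155732  0.00437839] [-0.84154432  1.59082277 14.55526037]
```

View pics/side4r.png

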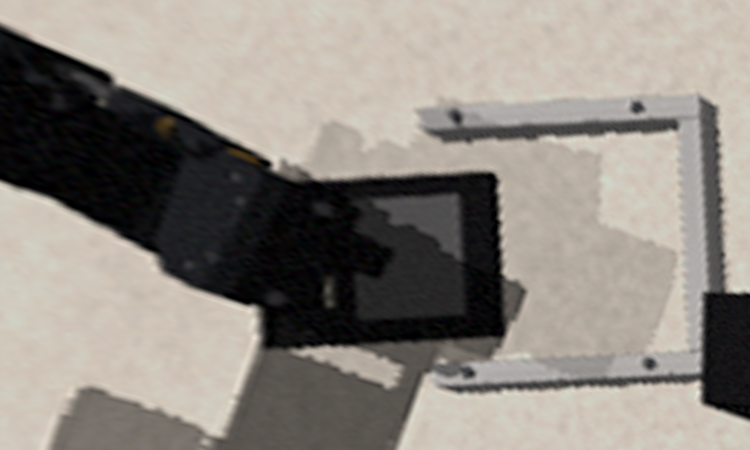

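The front of the pack is in the mouth with about 37 px clear to the far rail and 27 px to the near rail. Going in with a slight +x.

Emit:
{"api": "move_arm", "payload": {"rows": [0.5, -4, 0.3, 0, 0, 0, 1, 1, -8, 0, 0, 0, 0, 1, 1, -11, 0, 0, 0, 0, 1, 1, -12, 0, 0, 0, 0, 1, 1, -12, 0, 0, 0, 0, 1, 1, -12, 0, 0, 0, 0, 1, 1, -12, 0, 0, 0, 0, 1, 1, -12, 0, 0, 0, 0, 1, 0.5, -12, 0, 0, 0, 0, 1, 0.5, -10, 0, 0, 0, 0, 1, 0.5, -6, 0, 0, 0, 0, 1, 0, -3, 0, 0, 0, 0, 1]}}

```text
time: 8.55
position: [0.5765, -0.2055, 0.0044]
tool_rot: [0.245, 0.97, 0.0, 0.002]
ft_force: [0.3, 3.2, 11.4]
grip_width: 0.0007
```

```bash
python3 - <<'E'
from h import *
c=robot.camera('side');o=robot.get_obs();print(o['time'],o['position'],o['ft_force'])
im=rect(c,0.44,0.74,-0.34,0.06,0.004,1800);cv2.imwrite('pics/side5r.png',im[:,:,::-1])
E
```

```text
8.6 [ 0.57650446 -0.20579203  0.00439647] [-0.80887886  0.68775283 13.25722221]
```

View pics/side5r.png

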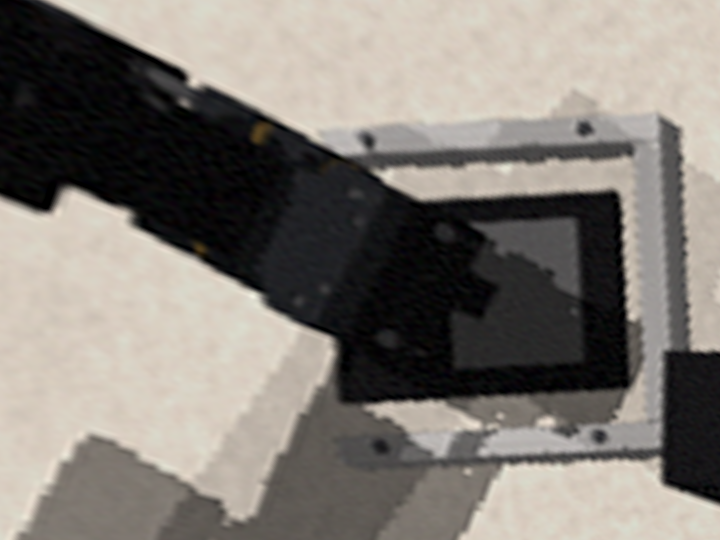

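The pack sits parallel between the rails, with its front edge at about columns 618 to 628 and the back rail at about 640. Now creeping up to the back rail while watching the force.

Emit:
{"api": "move_arm", "payload": {"rows": [0, -3, 0, 0, 0, 0, 1, 0, -4, 0, 0, 0, 0, 1, 0, -3, 0, 0, 0, 0, 1, 0, -2, 0, 0, 0, 0, 1, 0, -1, 0, 0, 0, 0, 1, 0, -1, 0, 0, 0, 0, 1]}}

```text
time: 9.2
position: [0.5763, -0.2188, 0.0044]
tool_rot: [0.245, 0.97, 0.0, 0.002]
ft_force: [0.0, 3.7, 12.6]
grip_width: 0.0003
```

Emit:
{"api": "move_arm", "payload": {"rows": [0, -1, 0, 0, 0, 0, 1, 0, -1, 0, 0, 0, 0, 1, 0, -1, 0, 0, 0, 0, 1]}}

```text
time: 9.5
position: [0.5763, -0.2217, 0.0044]
tool_rot: [0.245, 0.97, 0.0, 0.002]
ft_force: [0.2, 3.2, 11.7]
grip_width: 0.0004
```

```bash
python3 - <<'E'
from h import *
c=robot.camera('side');o=robot.get_obs();print(o['time'],o['position'],o['ft_force'],o['moment'])
im=rect(c,0.44,0.74,-0.34,-0.1,0.004,1800);cv2.imwrite('pics/side6r.png',im[:,:,::-1])
E
```

```text
9.55 [ 0.57631692 -0.2218691   0.0043903 ] [-1.14174754e-02  2.94320169e+00  1.22419396e+01] [ 0.57237336  0.04024527 -0.00174415]
```

View pics/side6r.png

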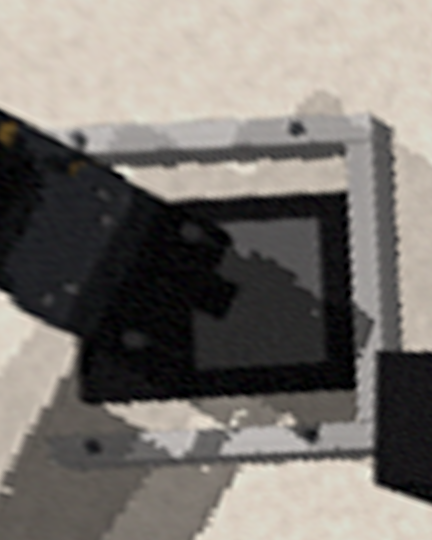

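Very close, but there is no contact force yet. I'll keep creeping.

Emit:
{"api": "move_arm", "payload": {"rows": [0, -1, 0, 0, 0, 0, 1, 0, -1, 0, 0, 0, 0, 1, 0, -1, 0, 0, 0, 0, 1]}}

```text
time: 9.85
position: [0.5763, -0.2245, 0.0044]
tool_rot: [0.245, 0.97, 0.0, 0.002]
ft_force: [0.9, 6.3, 12.4]
grip_width: 0.001
```

Emit:
{"api": "move_arm", "payload": {"rows": [0, -1, 0, 0, 0, 0, 1, 0, 0, 0, 0, 0, 0, 1]}}

```text
time: 10.05
position: [0.5763, -0.2249, 0.0044]
tool_rot: [0.245, 0.97, 0.001, 0.002]
ft_force: [-0.1, 5.7, 12.1]
grip_width: 0.0004
```

Emit:
{"api": "move_arm", "payload": {"rows": [0, -1, 0, 0, 0, 0, 1, 0, -1, 0, 0, 0, 0, 1, 0, 0, 0, 0, 0, 0, 1]}}

```text
time: 10.35
position: [0.5761, -0.2265, 0.0044]
tool_rot: [0.245, 0.97, 0.001, 0.001]
ft_force: [1.3, 6.1, 14.4]
grip_width: 0.0003
```

The y force has levelled off at about 6 N, against about 3 N while sliding, so the pack is against the back rail and the tips are slipping on it. Lifting straight up and moving clear to check.

Emit:
{"api": "move_arm", "payload": {"rows": [0, 0, 0, 0, 0, 0, 1, 0, 0, 2, 0, 0, 0, 1, 0, 0, 5, 0, 0, 0, 1, 0, 0, 15, 0, 0, 0, 1, 0, 0, 30, 0, 0, 0, 1, 0, 0, 40, 0, 0, 0, 1, 0, 30, 40, 0, 0, 0, 1, 0, 40, 20, 0, 0, 0, 1, 0, 45, 10, 0, 0, 0, 1, 0, 45, 0, 0, 0, 0, 1, 0, 45, 0, 0, 0, 0, 1, 0, 40, 0, 0, 0, 0, 1]}}

```text
time: 11.55
position: [0.5744, 0.019, 0.1652]
tool_rot: [0.244, 0.97, 0.0, 0.001]
ft_force: [0.5, 0.4, -0.1]
grip_width: 0.0006
```

```bash
python3 - <<'E'
from h import *
o=robot.get_obs();print(o['time'],o['position'],o['ft_force'])
for n,t in [('side',45),('top',45)]:
    c=robot.camera(n);save(c,n+'7.png');np.save(n+'7.npy',c,allow_pickle=True)
    print(n,packfit(c,box=(0.44,0.74,-0.34,-0.06),thr=t,n=n+'7r.png'))
E
python3 -c "
import cv2,numpy as np
a=cv2.imread('pics/side7r.png');b=cv2.convertScaleAbs(cv2.imread('pics/top7r.png'),alpha=1.6);cv2.imwrite('pics/two7.png',cv2.resize(np.hstack([a,b]),None,fx=.95,fy=.95))"
```

```text
11.55 [0.57438102 0.01903569 0.16517034] [ 0.49685988  0.35898655 -0.09283916]
side [(array([ 0.5033, -0.3233]), array([0.084, 0.032]), 0.0), (array([ 0.5742, -0.2204]), array([0.11, 0.15]), 0.053)]
top [(array([ 0.5757, -0.2227]), array([0.103, 0.155]), 0.052)]
```

View pics/two7.png

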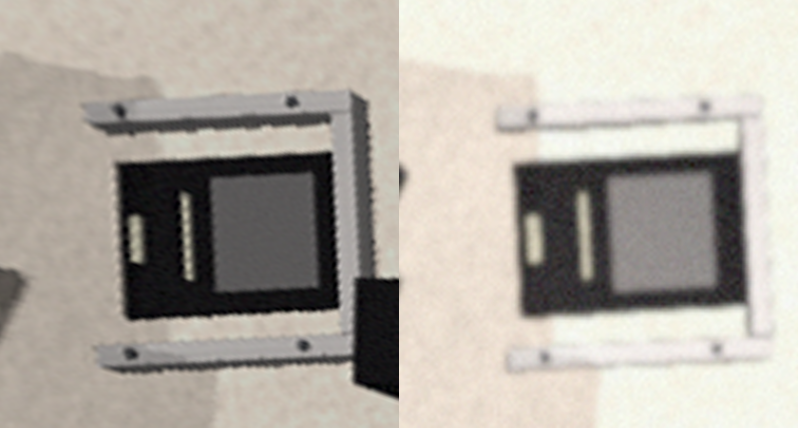

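View pics/side7.png

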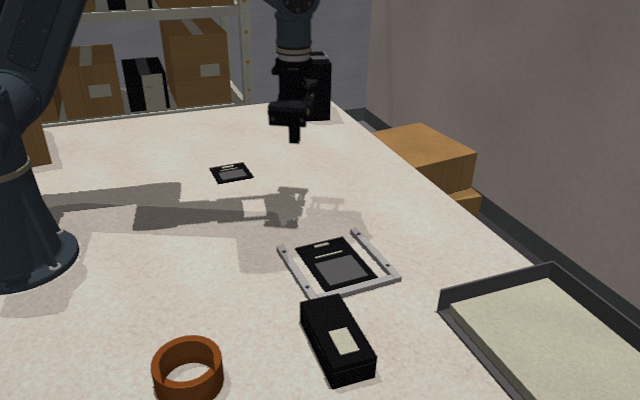

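```bash
python3 - <<'E'
from h import *
c=np.load('top7.npy',allow_pickle=True).item()
a=rect(c,0.50,0.65,-0.325,-0.265,0.004,5000)
s=np.load('side7.npy',allow_pickle=True).item()
b=rect(s,0.50,0.65,-0.325,-0.265,0.004,5000)
cv2.imwrite('pics/z7.png',cv2.resize(cv2.convertScaleAbs(np.hstack([a,b])[:,:,::-1],alpha=1.6),None,fx=.8,fy=.8))
# gap: bright strip between dark pack and rail?  profile rows in rotated frame
g=cv2.cvtColor(a,cv2.COLOR_RGB2GRAY).astype(int)
for x in (0.54,0.56,0.575,0.59,0.61):
    r=int((0.65-x)*5000); print(x,g[r-15:r+15].mean(0)[::8].astype(int))
o=np.load('top0.npy',allow_pickle=True).item()
for C,n in((o,'0'),(c,'7')):
    print(n,packfit(C,box=(0.40,0.55,0.15,0.32),thr=45), packfit(C,z=.045,box=(0.40,0.6,-0.54,-0.32),thr=45))
E
```

```text
0.54 [ 75  74  75  75  73  72  72  72  72  67  58  48  39  33  30  29  29  29
  28  26  27  28  33  43  67  98 121 138 147 149 147 147 148 146 147 149
 151 151]
0.56 [ 88  89  88  88  87  87  87  86  84  80  70  54  40  32  27  27  28  25
  24  26  27  30  36  58  88 111 133 144 147 148 147 146 145 145 146 147
 149 150]
0.575 [ 89  87  86  86  87  87  87  87  83  73  59  48  38  30  28  28  29  30
  29  26  26  31  49  75 100 125 140 144 147 147 147 146 145 144 144 147
 150 152]
0.59 [ 85  85  85  86  87  86  86  83  75  64  53  39  32  32  30  28  27  26
  25  25  26  36  54  76 105 128 140 146 146 146 145 145 146 147 148 150
 152 153]
0.61 [ 87  89  89  86  84  84  84  80  69  56  45  33  26  26  27  27  27  25
  24  26  31  44  69  99 122 136 145 146 145 145 145 147 147 149 151 152
 152 153]
0 [(array([0.4718, 0.2372]), array([0.091, 0.092]), 0.044)] [(array([ 0.4881, -0.4187]), array([0.158, 0.069]), -0.019)]
7 [(array([0.4753, 0.2353]), array([0.149, 0.169]), 0.0)] [(array([ 0.4882, -0.4187]), array([0.155, 0.067]), -0.019)]
```

View pics/z7.png

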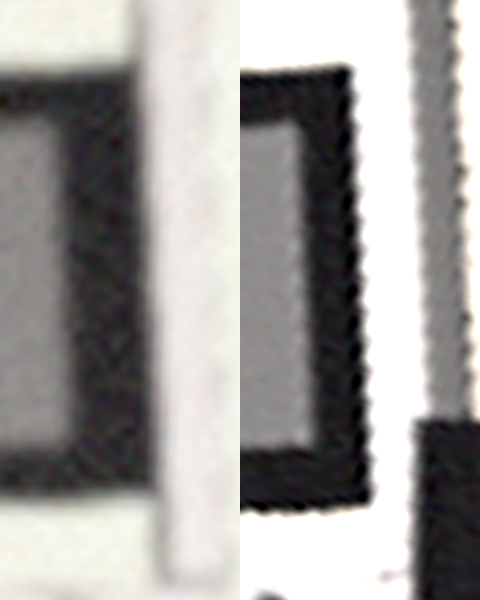

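In the top zoom the pack's dark edge meets the back rail with no light strip between them. Its yaw is 0.052, against 0.049 for the jig. The box hasn't moved. I'll check the square pack once more in the side view, then hand in.

```bash
python3 - <<'E'
from h import *
for n in '07': print(packfit(np.load('side%s.npy'%n,allow_pickle=True).item(),box=(0.40,0.55,0.15,0.32),thr=45))
print(robot.hand_in())
E
```

```text
[(array([0.4711, 0.2313]), array([0.094, 0.098]), 0.06)]
[(array([0.4713, 0.2316]), array([0.094, 0.097]), 0.054)]
the job is handed in; nothing more can be done
None
```

The long pack is in the jig, up against the back rail, lying flat and square between the side rails. I pressed the shut fingertips on its middle with about 9–15 N and slid it along the bench into the jig's open side. It stayed flat on the bench throughout. I then lifted the arm clear and handed the job in at about 11.6 s, well inside the 38 s limit.

**Last checks:**
- **Back rail contact:** the sideways force rose from about 3 N to about 6 N and levelled off. In the top view no gap shows between the pack and the back rail.
- **Squareness:** the pack's yaw is about 0.052 rad, against about 0.049 for the jig. There is roughly 20 mm clear on each side.
- **Bystanders:** the box measures as unmoved in the top view. The square pack measures as unmoved in the side view, to within 0.3 mm.

**Checks that failed or disagreed:**
- The last top-view measurement of the square pack was spoiled, probably by the arm or its shadow, so I relied on the side view for it.
- The side view put the pack's centre 2 mm off the top view along the sliding direction. In that view the rail hides the pack's front edge.

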